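# Lock the sweet dispenser and hold its service key turned

## Task

Close up the sweet dispenser: turn the steel locking collar on its top clockwise by the yellow tab, all the way until the tab stands at the white locked mark. Then take the red service key from the wooden stand, push it fully into the lock in the middle of the lid, wiggling it past the sticky pins as needed, and turn it a quarter turn clockwise to its stop. The lock springs back, so finish while still gripping the key and holding it turned; leave the blue key and the other things on the counter undisturbed.

Things in the scene. Friction and masses are not known exactly. Their poses are not given: they have to be found in the camera images.
- dispenser: sweet dispenser, fixed: red base 170 x 170 x 50 mm, clear drum of sweets, steel collar round the black lid, brass lock in the middle. Origin: centre of its underside; z up. Its front (dial, white locked mark on the lid) faces its own -x. Flat top of the lid at 178 mm, top of the brass lock at 182 mm, flat top of the collar at 175 mm.
- collar (a joint): angle of the locking collar (rad): 0 fully open, 1.2 at its stop, where the yellow tab stands at the white mark, on the dispenser's own -x side (locked). Grows as the collar turns clockwise seen from above. Outer diameter 176 mm, about the dispenser's vertical axis. Stiff (about 0.2 N m); stays where it is left.
- collar_tab (a point): top centre of the yellow tab on the collar, 68 mm from the dispenser's axis. The tab is an upright fin, 12 mm thick along the circle, 28 mm long radially, 32 mm tall, standing on the collar top. Site x points along the radius (to the axis), y along the circle.
- lock (a joint): angle of the brass lock plug (rad): 0 at rest, pi/2 at its stop; grows as it turns clockwise seen from above. A spring returns it to 0 (torque about 0.05 N m at rest, 0.17 N m at the stop).
- keyway (a point): centre of the key slot at the brass lock's top face, on the dispenser's axis, 182 mm above the counter; turns with the plug. x along the slot, z up. Slot 17 x 7 mm, 40 mm deep, mouth flared 5 mm all round at 45 degrees. Two sprung round pins stick out of its long walls 14 and 26 mm down; the key pushes them aside (up to about 20 N down; small twists help). Key play about 0.13 rad each way.
- red_key: red service key, 50 g, standing blade-down in one of the stand's two slots (either). Red bow 36 mm (x) x 12 mm (y) x 40 mm tall; steel blade below 15 mm (x) x 5 mm (y) x 34 mm long, its last 3.5 mm tapering to 11 x 2 mm. Origin: middle of the bow's underside; z up, x along the width. Works either way round. Fully in, the bow's underside rests on the brass lock.
- key_tip (a point): middle of the lower end of the red key's blade, 34 mm below the origin of the key
- blue_key: the same key with a blue bow, in the other slot of the stand; not to be disturbed
- stand: fixed wooden key stand 150 (x) x 60 (y) x 45 mm tall, with two slots 18 x 8 mm, 40 mm deep, 37 mm either side of its middle along its x; the keys stand in them with their bows along its x. Origin: centre of its underside.
- jar: amber glass sweet jar with red cap, 68 mm across, 100 mm tall; origin at the centre of its underside; loose, not to be disturbed
- tin: blue sweet tin, 60 mm across, 45 mm tall; origin at the centre of its underside; loose, not to be disturbed
- choc_box: brown chocolate box 100 x 160 x 45 mm; origin at the centre of its underside; loose, not to be disturbed
- lolly_box: pink lolly box 90 x 120 x 60 mm; origin at the centre of its underside; loose, not to be disturbed
- cup: green cup, 72 mm across, 90 mm tall; origin at the centre of its underside; loose, not to be disturbed
- coin_tray: black coin tray 140 x 200 x 30 mm; origin at the centre of its underside; loose, not to be disturbed
- soda: orange drink can, 64 mm across, 120 mm tall; origin at the centre of its underside; loose, not to be disturbed
Mind the look-alikes: they are no part of the job. There is more than one size of the red_key; the job needs the larger. There is more than one size of the dispenser; the one meant has the size given above.

How it is judged (in metres and radians):
On the way, in this order (a step that is already met when the one before it is completed fails the run):
1. the collar is turned to its locked mark (value of joint collar above 1.1 rad), for 0.2 s.
2. the red key is gripped and lifted clear of the stand (value of joint collar above 1.1 rad and height (world z) of key_tip above 0.06 m and contact force between the fingers and red_key above 2 N), for 0.2 s.
3. the red key is fully in the lock, upright (value of joint collar above 1.1 rad and z of key_tip in the frame of keyway below -0.03 m and horizontal distance between key_tip and keyway below 0.004 m and angle between red_key's own z axis and vertical below 0.12 rad and angle between the x axis of red_key and the x axis of keyway, either way round below 0.25 rad), for 0.1 s.
4. the key is turned a quarter and held there by the fingers (all of step 3 and value of joint lock above 1.3 rad and contact force between the fingers and red_key above 2 N), for 0.5 s.
At the end, for the whole second after the job is handed in: Ends holding: collar above 1.1 of 1.2 rad; red key upright in the keyway (within 0.12 rad, 4 mm), tip at least 30 mm deep; lock turned beyond 1.3 rad with the fingers pressing the key (over 2 N); blue key and bystanders within 30 mm of their places (all of step 4 and distance of each of blue_key, jar, tin, choc_box, lolly_box, cup, coin_tray, soda from where it was at the start of the episode below 0.03 m); the arm keeps its last pose, push and grip.
It fails at once if the blue key or a bystander is knocked over or shifted by more than 30 mm ((distance of blue_key from where it was at the start of the episode above 0.03 m or angle between blue_key's own z axis and vertical above 0.35 rad) or (distance of jar from where it was at the start of the episode above 0.03 m or angle between jar's own z axis and vertical above 0.35 rad) or (distance of tin from where it was at the start of the episode above 0.03 m or angle between tin's own z axis and vertical above 0.35 rad) or (distance of choc_box from where it was at the start of the episode above 0.03 m or angle between choc_box's own z axis and vertical above 0.35 rad) or (distance of lolly_box from where it was at the start of the episode above 0.03 m or angle between lolly_box's own z axis and vertical above 0.35 rad) or (distance of cup from where it was at the start of the episode above 0.03 m or angle between cup's own z axis and vertical above 0.35 rad) or (distance of coin_tray from where it was at the start of the episode above 0.03 m or angle between coin_tray's own z axis and vertical above 0.35 rad) or (distance of soda from where it was at the start of the episode above 0.03 m or angle between soda's own z axis and vertical above 0.35 rad)).
It also fails if it takes over 66 s, if anything falls off the work surface, if the arm or the gripper's body presses on something with over 40 N, if the wrist force passes 120 N, or if a joint passes its speed limit or range.

## Robot

A 6-joint arm with a two-finger parallel gripper is mounted at the origin on the work surface. World frame = base frame: x ahead of the robot, y to its left, z up, the work surface at z = 0. Lengths are in mm, angles in rad, forces in N, time in s.
With the tool pointing down it reaches from about 275 to 825 mm from the base axis. Payload 5.2 kg.
Tool frame: the origin (TCP) lies at the very end of the fingers, on their centre line; the grasp point (between the pads) lies 19 mm behind it; z points along the fingers, y is the line along which they close (so a half turn about z gives the same grasp; the last joint's range is limited). The gripper opens to 93 mm and grips with 3 to 60 N. Pads are 15 mm wide; open, the fingers measure 128 mm over their backs; the gripper's body (75 mm by 188 mm) begins 65 mm behind the grasp point.
Start: joints at [1.01, 0.259, 1.535, -0, 1.348, -0.203], TCP at [192.596, 515.181, 218.653] pointing down, gripper open.
Joint ranges: [-3.14, 3.14], [-0.91, 2.08], [0.19, 2.58], [-1.22, 4.36], [0.22, 2.71], [-3.12, 3.12]. Speed limits (rad/s): [2.57, 2.57, 3.14, 3.14, 3.14, 3.14].

## Interface

Orientations are given as [roll, pitch, yaw] about the fixed x, y, z axes, in that order (R = Rz(yaw) Ry(pitch) Rx(roll)).
In Python, from bench import robot gives the robot as it stands. The module is installed in compiled form; this text tells all that it offers. Calls block until the motion is done:
- robot.move_ptp(position, orientation): joint-space move of the TCP to a pose.
- robot.move_linear(position, ori=None, speed=150, f_stop=None): straight line of the TCP; ori=None keeps the orientation; speed is the mean speed in mm/s. With f_stop (N) it stops when the force on the tool has changed by that much, and returns True; else False.
- robot.move_j(angles): joint-space move.
- robot.move_gripper(opening): opening from 0.0 (shut) to 1.0 (fully open); the grip force is fixed at half the most; returns when the fingers have stopped.
- robot.sleep(seconds).
- robot.inverse_kinematics(position, orientation): joint angles nearest the present ones, or None.
- robot.get_image(name): name is "scene" or "top" or "wrist"; returns a dict with "img" (400x640x3 uint8, blue, green, red), "fovy" (degrees; the focal length in pixels is half the picture's height over the tangent of half this angle, whatever the lens; pixels are square), "cx", "cy" (the principal point, pixels), "eye" and "orientation" of the camera in the world. Camera axes: x right, y down, z forward; pixel columns grow to the right and rows downward; lengths in mm; the calibration is good to about 2 mm. A picture is of the moment at which its call begins. There is no depth.
A pose or a line that the arm cannot do raises robot.MotionError and nothing moves.
- robot.hand_in(): hands the job in; it is judged then, once.
Readings, each from a call of its own:
- robot.current_t(): time.
- robot.current_qpos(): joint angles.
- robot.current_joint_vel(): joint speeds.
- robot.current_joint_efforts(): joint torques, N m.
- robot.current_tcp_pos(): TCP position.
- robot.current_eef_rot(): TCP orientation.
- robot.current_contact_force(): force on the tool from outside, world axes, zero at the start.
- robot.current_ft_torque(): the same for the moment, N m.
- robot.current_gripper_width(): opening from 0.0 (shut) to 1.0 (fully open).
- robot.current_finger_force(): force on a finger pad.
Only numpy, scipy, OpenCV 4.12 (cv2) and the standard library are available. Lean on these libraries where they do the work, as an engineer would, in place of code of your own. Each camera call takes 0.05 s, during which the arm holds its last target. There are 200 camera calls.

## Working session

There is one attempt and no reset: what is moved stays moved. The work goes in short steps, each a Python script; the robot and the scene stay as the last script left them, time stands still between calls to the robot, and variables do not carry over. Pictures are saved under pics/ and viewed, at most 10 in all, crops included, and the job is handed in when it is done.

```bash
mkdir -p pics
cat > h.py <<'E'
import numpy as np, cv2
from scipy.spatial.transform import Rotation as R
from bench import robot
def cam(n):
    d=robot.get_image(n); o=np.array(d['orientation'],float)
    d['R']=o if o.shape==(3,3) else R.from_euler('xyz',o).as_matrix()
    d['f']=200/np.tan(np.radians(d['fovy'])/2); d['eye']=np.array(d['eye'],float); return d
def ray(d,uv):
    v=np.array([(uv[0]-d['cx'])/d['f'],(uv[1]-d['cy'])/d['f'],1]); return d['R']@v
def plane(d,uv,z):
    r=ray(d,uv); return d['eye']+r*(z-d['eye'][2])/r[2]
def proj(d,p):
    c=d['R'].T@(np.array(p)-d['eye']); return np.array([d['cx'],d['cy']])+d['f']*c[:2]/c[2]
def tri(L):
    A=0;b=0
    for d,uv in L:
        r=ray(d,uv); r/=np.linalg.norm(r); P=np.eye(3)-np.outer(r,r); A=A+P; b=b+P@d['eye']
    return np.linalg.solve(A,b)
E
python3 - <<'E'
from h import *
for n in ['scene','top']:
    d=cam(n); print(n,d['eye'],d['orientation'],d['fovy'],d['cx'],d['cy']); cv2.imwrite(f'pics/{n}0.png',d['img'])
d=cam('wrist');print(d['eye'],d['orientation'],d['fovy'],robot.current_eef_rot(),robot.current_t())
E
```

```text
scene [1097.64321746 -463.43080492 1259.70738958] [-2.58784259 -0.01435578  0.86748522] 42.04882991529572 323.53504801672625 195.40610713210282
top [ 461.75348557   -3.10664494 1222.95269607] [-3.04103357e+00 -1.91651604e-04 -1.55017183e+00] 56.109329082691254 323.4711716927124 205.7113679486239
[124.98985225 539.59892398 384.44223356] [2.87629313e+00 2.13345815e-03 1.21327694e+00] 59.63169666276048 [-3.14024164e+00 -2.22485914e-04  2.78377186e+00] 0.15
```

View pics/scene0.png

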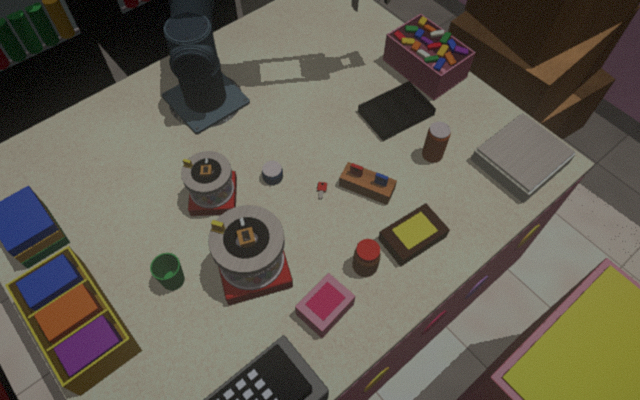

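View pics/top0.png

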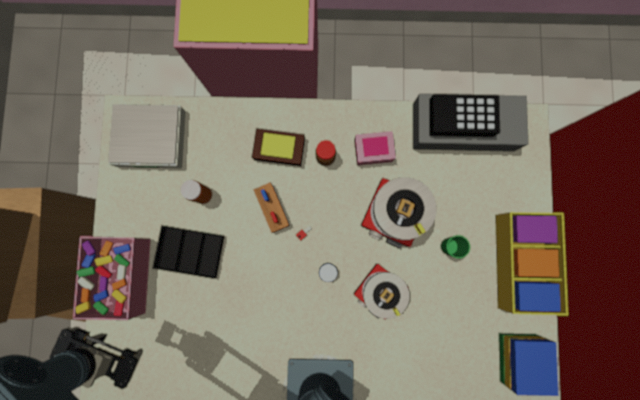

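The scene view shows the large dispenser at (245,250), with its yellow tab at (217,226), and the stand at (367,182) with red and blue keys. The small dispenser at (208,175) and the tiny key at (321,187) are the decoys. In the top view the large dispenser is at (405,208), with the tab at (420,230). The stand is at (271,207), with the red key at (275,217) and the blue at (264,195).

Run:
```python
from h import *
s=cam('scene');t=cam('top')
for n,a,b in [('lid',(246,236),(404,208)),('tab',(217,225),(420,230)),('red',(356,168),(275,217)),('blue',(381,179),(264,195))]: print(n,tri([(s,a),(t,b)]))
d=tri([(s,(246,236)),(t,(404,208))]); k=tri([(s,(356,168)),(t,(275,217))])
cc=lambda yaw:[np.pi,0,yaw]
i=0
for p in (d,k):
  for yaw in (0,):
    for dx,dy in ((0,0),(50,60)):
      c=np.array([p[0]-40+dx,p[1]-30+dy,340])
      robot.move_ptp(c.tolist(),cc(np.pi if 0 else yaw)); robot.sleep(.3)
      w=cam('wrist'); cv2.imwrite(f'pics/w{i}.png',w['img']); np.save(f'w{i}.npy',w,allow_pickle=True); i+=1
print(robot.current_t(),robot.current_qpos())
m=np.vstack([np.hstack([cv2.imread(f'pics/w{2*a+b}.png') for b in (0,1)]) for a in (0,1)])
cv2.imwrite('pics/m.png',cv2.resize(m,(800,500),interpolation=cv2.INTER_AREA))
```

```text
lid [ 565.33172952 -227.95062445  174.03158244]
tab [ 504.92207939 -267.33091946  188.88782896]
red [540.2354963  147.48536255  78.08622551]
blue [607.40980087 183.56893674  66.83980405]
6.6833 [ 1.18221216e-01  2.60585541e-01  1.24115860e+00 -1.30613134e-04
  1.63909620e+00  1.68990426e+00]
```

View pics/m.png

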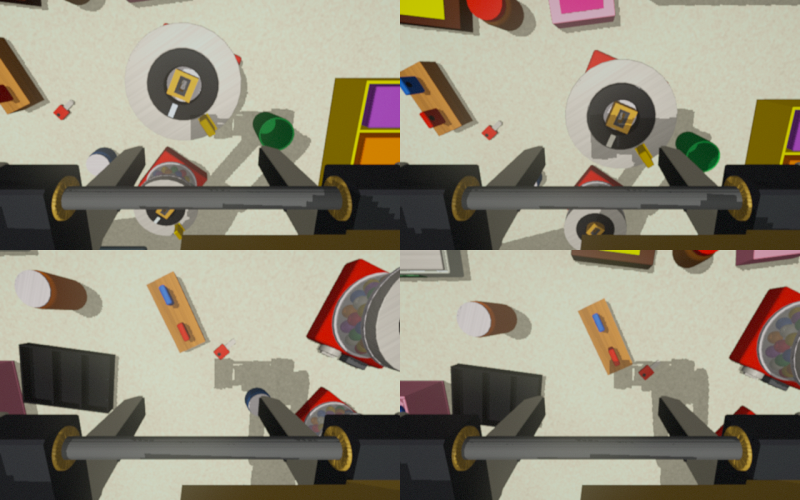

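The 2x2 wrist montage shows the dispenser with its tab at (207,125), cup at (273,132), white mark at (172,110) and brass lock at (183,83). In the lower row the red key is at (182,331) and the blue at (166,296). Next I'll measure with masks and look at crops of the lock and tab.

```bash
cat > meas.py <<'E'
from h import *
W=[np.load(f'w{i}.npy',allow_pickle=True).item() for i in range(4)]
def comp(d,lo,hi,near=None,box=None,amin=30):
    m=cv2.inRange(cv2.cvtColor(d['img'],cv2.COLOR_BGR2HSV),np.array(lo),np.array(hi))
    if box: z=np.zeros_like(m); x0,y0,x1,y1=box; z[y0:y1,x0:x1]=m[y0:y1,x0:x1]; m=z
    m[255:]=0
    n,l,s,c=cv2.connectedComponentsWithStats(m)
    k=[i for i in range(1,n) if s[i,4]>=amin]
    i=min(k,key=lambda i:np.hypot(*(c[i]-near))) if near is not None else max(k,key=lambda i:s[i,4])
    return (l==i).astype(np.uint8),c[i],s[i]
def contour(m): return max(cv2.findContours(m,cv2.RETR_EXTERNAL,cv2.CHAIN_APPROX_NONE)[0],key=len)[:,0].astype(float)
E
python3 - <<'E'
from meas import *
for i,n in ((0,(292,133)),(1,(352,188))):
    d=W[i]
    m,c,s=comp(d,(0,0,0),(180,255,75),near=n,amin=1500)
    P=np.array([plane(d,p,178)[:2] for p in cv2.convexHull(contour(m).astype(np.float32))[:,0]])
    (x,y),r=cv2.minEnclosingCircle(P.astype(np.float32)); 
    A=np.c_[2*P,np.ones(len(P))]; q=np.linalg.lstsq(A,(P**2).sum(1),rcond=None)[0]
    print('lid',i,c,s[4],x,y,r,q[:2],np.sqrt(q[2]+q[0]**2+q[1]**2))
    cp=[d['img'][int(n[1])-75:int(n[1])+95,int(n[0])-75:int(n[0])+115]]
    cv2.imwrite(f'pics/c{i}.png',cv2.resize(cp[0],None,fx=2.6,fy=2.6,interpolation=cv2.INTER_CUBIC)[:400,:400] if 0 else cv2.resize(cp[0],(400,358),interpolation=cv2.INTER_CUBIC))
k=[]
for i,n in ((2,(291,130)),(3,(341,168))):
    d=W[i]
    for nm,lo,hi,nn in (('red',(0,150,80),(6,255,255),n),('blue',(100,100,60),(130,255,255),(n[0]-24,n[1]-54))):
        m,c,s=comp(d,lo,hi,near=nn); rr=cv2.minAreaRect(contour(m).astype(np.float32)); k.append(c); print(i,nm,c,s,rr)
    cp=d['img'][int(n[1])-75:int(n[1])+35,int(n[0])-65:int(n[0])+57]; cv2.imwrite(f'pics/c{i}.png',cv2.resize(cp,(400,240) if 0 else (400,360)))
print('redc',tri([(W[2],k[0]),(W[3],k[2])]),'bluec',tri([(W[2],k[1]),(W[3],k[3])]))
a=[cv2.resize(cv2.imread(f'pics/c{i}.png'),(400,300)) for i in range(4)]
cv2.imwrite('pics/mm.png',np.vstack([np.hstack(a[:2]),np.hstack(a[2:])]))
E
```

```text
lid 0 [300.76959746 153.13771186] 3776 568.1876220703125 -230.66798400878906 51.960140228271484 [ 564.71795294 -232.14908624] 49.54414698589567
lid 1 [355.24976348 185.71412804] 6342 568.93994140625 -230.12277221679688 52.632080078125 [ 568.77189929 -230.06223797] 52.27244505359003
2 red [293.01851852 130.66296296] [284 117  19  29 270] ((292.9520568847656, 130.79452514648438), (29.048967361450195, 9.682989120483398), 65.55604553222656)
2 blue [264.71428571  71.52380952] [255  57  20  30 294] ((264.84075927734375, 71.57615661621094), (32.2022705078125, 9.492020606994629), 64.44003295898438)
3 red [342.       170.437751] [334 156  17  29 249] ((341.90753173828125, 170.49659729003906), (29.6282901763916, 9.020904541015625), 65.55604553222656)
3 blue [317.25301205 115.74698795] [309 102  18  28 249] ((317.21136474609375, 115.85052490234375), (28.734296798706055, 8.833512306213379), 66.03750610351562)
redc [541.70630004 151.22555502  75.00689148] bluec [608.95657885 181.79460826  81.16217295]
```

View pics/mm.png

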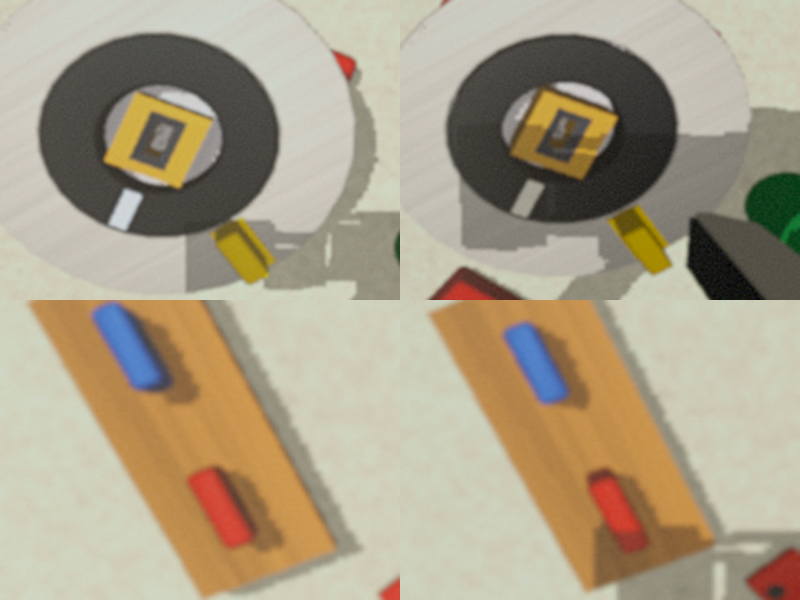

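The crops show the lock's slot long axis along the white-mark direction, the tab just clockwise-down of the lid, and both keys upright in the stand. I'll measure the tab and mark angles, then turn the collar.

Run:
```python
from meas import *
C=np.array([568.8,-230.1])
tc=[]
for i in (0,1):
    d=W[i]; H=cv2.cvtColor(d['img'],cv2.COLOR_BGR2HSV)
    P=lambda p,z: plane(d,p,z)[:2]-C
    # mark: low sat, bright relative to lid
    v,u=np.mgrid[0:255,150:480]; uv=np.c_[u.ravel(),v.ravel()]
    X=np.array([P(p,178) for p in uv]); r=np.hypot(*X.T); hsv=H[uv[:,1],uv[:,0]]
    k=(r>34)&(r<48)&(hsv[:,2]>95)&(hsv[:,1]<70)
    print('mark',i,k.sum(),X[k].mean(0),np.degrees(np.arctan2(*X[k].mean(0)[::-1])))
    n=proj(d,[C[0]-60,C[1]-33,200])
    m,c,s=comp(d,(20,160,60),(35,255,255),near=n,amin=60); tc.append(c)
    V=H[...,2][m>0]; print('tab',c,s,np.percentile(V,[5,25,50,75,95]),P(c,195),np.degrees(np.arctan2(*P(c,195)[::-1])))
    br=[p for p in np.argwhere(m>0)[:,::-1] if H[p[1],p[0],2]>np.percentile(V,60)]; print('top',P(np.mean(br,0),207),len(br))
    # brass
    k=(r<40)&(hsv[:,1]>110)&(hsv[:,2]>60)&(hsv[:,0]>12)&(hsv[:,0]<32)
    Q=np.array([P(p,182) for p in uv[k]]).astype(np.float32); print('brass',cv2.minAreaRect(Q))
p=tri(list(zip(W[:2],tc)));print(p,p[:2]-C,np.hypot(*(p[:2]-C)))
```

```text
mark 0 155 [-37.68266543  15.83528115] 157.2065293327315
tab [332.6259542  200.19847328] [318 182  29  36 524] [111. 149. 171. 175. 177.] [-56.84339719 -37.98567729] -146.24711964085643
top [-55.85599269 -38.01669217] 195
brass ((-0.7923192977905273, -0.09781265258789062), (38.031959533691406, 40.04375457763672), 66.7010269165039)
mark 1 125 [-37.82744496  15.51475508] 157.69923599248793
tab [389.58880779 243.47931873] [376 230  28  25 411] [ 96.  103.5 148.  164.  167. ] [-50.68487188 -34.13089916] -146.0439036788026
top [-48.86882983 -33.98175821] 162
brass ((0.18403148651123047, 0.28446197509765625), (39.68107604980469, 41.82556915283203), 66.77061462402344)
[ 504.64044325 -269.73776777  165.10615164] [-64.15955675 -39.63776777] 75.41618762503306
```

Run:
```python
from h import *
C=np.array([568.6,-230.1])
def pose(deg,z,r=68):
    a=np.radians(deg); return [C[0]+r*np.cos(a),C[1]+r*np.sin(a),z],[np.pi,0,a-np.pi]
robot.move_gripper(.6)
p,o=pose(214,260); robot.move_ptp(p,o)
p,o=pose(214,183); print(robot.move_linear(p,o,speed=120,f_stop=8), robot.current_tcp_pos())
robot.move_gripper(0); print('w',robot.current_gripper_width()*93,robot.current_finger_force(),robot.current_contact_force())
for a in list(np.arange(208,158,-6))+[157.5,155]:
    p,o=pose(a,183)
    hit=robot.move_linear(p,o,speed=60,f_stop=25)
    print(a,hit,np.round(robot.current_contact_force(),1),round(robot.current_ft_torque()[2],2))
    if hit: break
robot.move_gripper(.6); print(robot.current_tcp_pos())
p=np.array(robot.current_tcp_pos()); p[2]=330; robot.move_linear(p,speed=200)
robot.move_ptp([C[0]-60,C[1],330],[np.pi,0,0]); robot.sleep(.3)
d=cam('wrist'); np.save('w4.npy',d,allow_pickle=True); q=proj(d,[C[0],C[1],182]).astype(int); print(q)
x0=max(q[0]-100,0);y0=max(q[1]-70,0)
cv2.imwrite('pics/w4.png',cv2.resize(d['img'][y0:y0+190,x0:x0+200],None,fx=3,fy=3,interpolation=cv2.INTER_CUBIC)); print(x0,y0,robot.current_t())
```

```text
False [ 512.77614199 -268.22031659  183.7236614 ]
w 11.480997140200758 30.007495880126953 [-2.80199076  3.00229125  3.2148903 ]
208 False [-4.2  2.3  3.3] 0.12
202 False [-4.7  2.3  4.2] 0.1
196 False [-4.5  1.8  4.1] 0.09
190 False [-5.4  3.3  4.2] 0.07
184 False [-5.7  3.1  4.5] 0.04
178 False [-6.9  2.6  3.9] -0.0
172 False [-6.   4.1  4.2] -0.08
166 False [-5.6  2.4  4.2] -0.09
160 False [-7.4  4.4  4.5] -0.11
157.5 False [-5.9  3.7  5. ] 0.0
155 False [-10.6  -2.2   4.6] 0.39
[ 506.97208523 -201.34164583  183.0012622 ]
[321 118]
221 48 16.2167
```

View pics/w4.png

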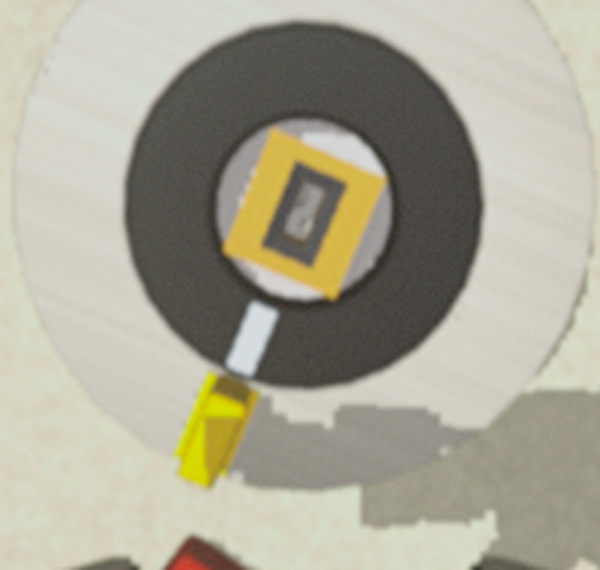

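The collar tab now stands at the white mark (tab at about (215,430), mark at (250,340) in the crop), and the torque rose at the stop. Now opposite-yaw views of the lock and key, so that calibration bias averages out.

```bash
cat > m2.py <<'E'
from meas import *
def lock(d,C,th=None):
    H=cv2.cvtColor(d['img'],cv2.COLOR_BGR2HSV); c0=proj(d,[*C,182]).astype(int)
    v,u=np.mgrid[c0[1]-45:c0[1]+46,c0[0]-45:c0[0]+46]; uv=np.c_[u.ravel(),v.ravel()]
    X=np.array([plane(d,p,182)[:2] for p in uv]); r=np.hypot(*(X-C).T); h=H[uv[:,1],uv[:,0]]
    k=(r<30)&(h[:,1]>110)&(h[:,2]>60)&(h[:,0]>12)&(h[:,0]<32)
    m=np.zeros(H.shape[:2],np.uint8); m[uv[k,1],uv[k,0]]=1
    m=comp2(m); P=np.array([plane(d,p,182)[:2] for p in contour(m)]).astype(np.float32)
    ro=cv2.minAreaRect(P)
    cs,hi=cv2.findContours(m,cv2.RETR_CCOMP,cv2.CHAIN_APPROX_NONE)
    ho=max([c for c,x in zip(cs,hi[0]) if x[3]>=0],key=cv2.contourArea)[:,0]
    return ro,cv2.minAreaRect(np.array([plane(d,p,182)[:2] for p in ho]).astype(np.float32))
def comp2(m):
    n,l,s,c=cv2.connectedComponentsWithStats(m); return (l==1+np.argmax(s[1:,4])).astype(np.uint8)
def key(d,K):
    H=cv2.cvtColor(d['img'],cv2.COLOR_BGR2HSV); c0=proj(d,K).astype(int)
    m=(((H[...,0]<6)|(H[...,0]>174))&(H[...,1]>150)&(H[...,2]>60)).astype(np.uint8)
    z=np.zeros_like(m); s=np.s_[max(c0[1]-40,0):c0[1]+41,c0[0]-40:c0[0]+41]; z[s]=m[s]
    n,l,st,c=cv2.connectedComponentsWithStats(z); i=min([i for i in range(1,n) if st[i,4]>80],key=lambda i:np.hypot(*(c[i]-c0)))
    m=(l==i); V=H[...,2]; t=0.8*np.percentile(V[m],90); top=comp2((m&(V>t)).astype(np.uint8))
    P=np.array([plane(d,p,85)[:2] for p in contour(top)]).astype(np.float32); uv=np.argwhere(top)[:,::-1].mean(0)
    return uv,cv2.minAreaRect(P)
E
python3 - <<'E'
from m2 import *
C=np.array([568.6,-230.1]); K=np.array([541.7,150,83])
print('lockA',lock(np.load('w4.npy',allow_pickle=True).item(),C))
robot.move_ptp([C[0]+60,C[1],330],[np.pi,0,np.pi]); robot.sleep(.3); d=cam('wrist'); np.save('w5.npy',d,allow_pickle=True)
try: print('lockB',lock(d,C))
except Exception as e: print(e)
robot.move_ptp([K[0]+60,K[1],240],[np.pi,0,np.pi]); robot.sleep(.3); e=cam('wrist'); np.save('w6.npy',e,allow_pickle=True)
a,b=key(e,K); print('keyB',a,b)
robot.move_ptp([K[0]-60,K[1],240],[np.pi,0,0]); robot.sleep(.3); f=cam('wrist'); np.save('w7.npy',f,allow_pickle=True)
a2,b2=key(f,K); print('keyA',a2,b2,tri([(e,a),(f,a2)]))
print(robot.current_t())
o=[]
for g,p in ((d,[*C,182]),(e,K),(f,K)):
    q=proj(g,p).astype(int); y0=max(q[1]-50,0); x0=q[0]-60; o.append(cv2.resize(g['img'][y0:y0+100,x0:x0+120],(266,222)))
cv2.imwrite('pics/o.png',np.hstack(o))
E
```

```text
lockA (((567.5219116210938, -229.9420928955078), (37.789466857910156, 39.18879699707031), 67.99877166748047), ((568.2464599609375, -230.25758361816406), (17.455862045288086, 27.791446685791016), 67.03905487060547))
lockB (((568.2315673828125, -230.1997833251953), (37.05168914794922, 39.41670227050781), 66.36688995361328), ((568.376220703125, -230.140625), (17.60151481628418, 27.602745056152344), 66.51036071777344))
keyB [325.49152542 115.89346247] ((541.2931518554688, 151.0196533203125), (33.53508758544922, 10.02672004699707), 24.62790298461914)
keyA [319.95421687 118.12048193] ((541.6524047851562, 151.16940307617188), (33.551979064941406, 10.055209159851074), 24.29986000061035) [541.4634342  151.17020524  71.86466515]
23.9583
```

View pics/o.png

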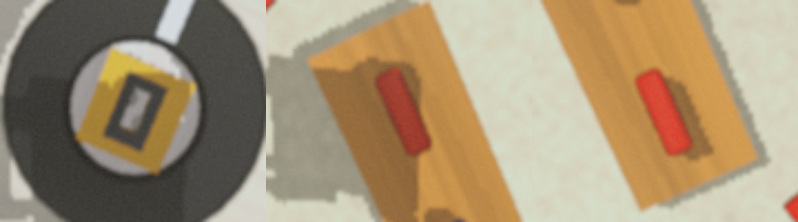

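Both views agree: the lock is at (568.3,-230.2) with the slot at 156.8°, and the red key is at (541.4,151.1), axis 24.45°. Next I'll grasp, lift and approach, then start inserting under force limits.

Run:
```python
from h import *
K=[541.45,151.1]; L=[568.3,-230.2]; yk=np.radians(204.45); yl=np.radians(156.8)
robot.move_gripper(.5)
robot.move_ptp([*K,130],[np.pi,0,yk])
print(robot.move_linear([*K,52],speed=100,f_stop=8),robot.current_tcp_pos())
robot.move_gripper(0); print('w',robot.current_gripper_width()*93,robot.current_finger_force(),robot.current_contact_force())
robot.move_linear([*K,180],speed=100); robot.sleep(.3); print(robot.current_finger_force())
robot.move_linear([*K,290],speed=200)
robot.move_ptp([*L,290],[np.pi,0,yl]); robot.move_linear([*L,232],speed=120); robot.sleep(.3)
f0=np.array(robot.current_contact_force()); print(f0,robot.current_finger_force(),robot.current_tcp_pos(),robot.current_t())
for n in('scene','wrist'):
    d=cam(n); q=proj(d,[*L,200]).astype(int)
    y0=int(np.clip(q[1]-60,0,280)); cv2.imwrite(f'pics/k_{n}.png',cv2.resize(d['img'][y0:y0+120,q[0]-80:q[0]+80],(400,300),interpolation=cv2.INTER_CUBIC))
cv2.imwrite('pics/k.png',np.hstack([cv2.imread('pics/k_scene.png'),cv2.imread('pics/k_wrist.png')]))
hit=robot.move_linear([*L,212],speed=30,f_stop=12)
print(hit,robot.current_tcp_pos(),np.array(robot.current_contact_force())-f0,robot.current_gripper_width()*93)
```

```text
False [541.95953558 151.16304974  52.52114234]
w 11.528742705924113 30.000275373458862 [-0.16301902  0.30760724  0.59453721]
29.999915957450867
[ 1.27587354  0.21840999 -1.1737392 ] 29.999860525131226 [ 568.58879777 -230.3818966   232.76939159] 33.7417
False [ 568.36658273 -230.22590446  212.09768528] [-2.1594211   0.19275019 -0.47022841] 11.856481318128822
```

View pics/k.png

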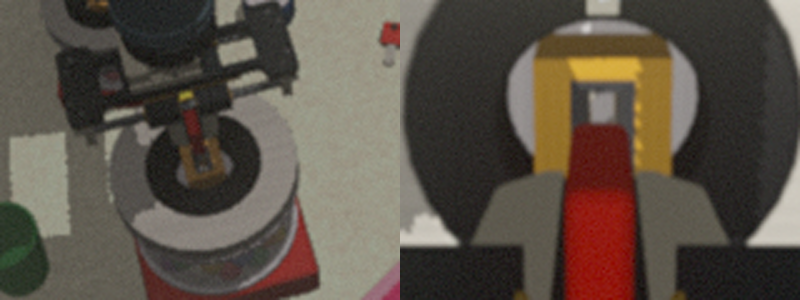

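The pictures show the key held upright and aligned with the slot, and the blade tip has entered the mouth. I'll push on with wiggles.

Run:
```python
from h import *
L=[568.3,-230.2]; yl=np.radians(156.8)
f0=np.array(robot.current_contact_force()); s=1
for i in range(16):
    z=robot.current_tcp_pos()[2]
    if z<189.3 or robot.current_t()>50: break
    hit=robot.move_linear([*L,max(z-(4 if i else 24),188.5)],[np.pi,0,yl+s*.07*(i>0)],speed=30,f_stop=22)
    s=-s
    print(i,hit,round(robot.current_tcp_pos()[2],2),np.round(robot.current_contact_force()-f0,1),round(robot.current_ft_torque()[2],2),round(robot.current_t(),1))
```

```text
0 True 196.58 [ 1.2 -0.   3.2] -0.1 35.3
1 False 193.34 [-0.8  1.   5.9] -0.08 35.5
2 False 189.91 [-1.5  1.6  6.7] -0.08 35.8
3 False 189.06 [-0.7  0.4  7.1] 0.04 36.1
```

Run:
```python
from h import *
L=[568.3,-230.2]; yl=np.radians(156.8)
print(robot.move_linear([*L,185.5],[np.pi,0,yl],speed=15,f_stop=22),robot.current_tcp_pos(),robot.current_contact_force()); robot.sleep(.2)
z=robot.current_tcp_pos()[2]
for a in list(np.arange(.15,1.6,.15))+[1.57,1.63]:
    hit=robot.move_linear([*L,z-.5],[np.pi,0,yl-a],speed=60,f_stop=30)
    if hit: print('hit',a); break
robot.sleep(.2)
print(a,robot.current_ft_torque()[2],robot.current_contact_force(),robot.current_eef_rot(),robot.current_finger_force(),robot.current_gripper_width()*93,robot.current_tcp_pos(),robot.current_t())
s=[]
for n in('scene','wrist'):
    d=cam(n); q=proj(d,[*L,200]).astype(int); y0=int(np.clip(q[1]-60,0,280)); s.append(cv2.resize(d['img'][y0:y0+120,q[0]-80:q[0]+80],(400,300),interpolation=cv2.INTER_CUBIC))
cv2.imwrite('pics/f.png',np.hstack(s))
```

```text
False [ 568.64231419 -230.06180247  188.88317137] [-5.39813985  3.52307648 19.02747096]
1.63 0.17521223967808028 [-4.21280052  1.65064737  9.56854657] [-3.14066768e+00  6.13074288e-04  1.11010088e+00] 30.014918446540833 11.77791016975777 [ 567.58971266 -230.07155175  189.08973277] 40.3667
```

View pics/f.png

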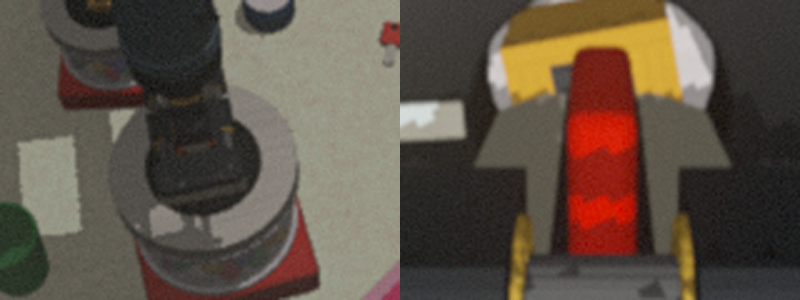

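The key is seated: the TCP stopped at 189 mm under 19 N. The tool has turned 1.63 rad, the torque is 0.175 N m, and the brass is visibly turned, lagging the key by only the play. I'll hold, then hand in.

Run:
```python
from h import *
robot.sleep(.8); print(robot.current_ft_torque()[2],robot.current_finger_force(),robot.current_eef_rot()[2]); print(robot.hand_in())
```

```text
0.09018179479454974 30.01484513282776 1.1100807505945043
the job is handed in; nothing more can be done
None
```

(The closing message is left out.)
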